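# Sort copier service parts into their trays

### The arm

A 6-joint arm with a two-finger parallel gripper is mounted at the origin on the work surface. World frame = base frame: x ahead of the robot, y to its left, z up, the work surface at z = 0. Lengths are in mm, angles in degrees, forces in N, time in s.
With the tool pointing down it reaches from about 350 to 800 mm from the base axis. Payload 7.3 kg.
Tool frame: the origin (TCP) lies at the very end of the fingers, on their centre line; the grasp point (between the pads) lies 19 mm behind it (manip.pinch_z is the distance from the TCP to the grasp point, in mm); z points along the fingers, y is the line along which they close (so a half turn about z gives the same grasp; the last joint's range is limited). The gripper opens to 85 mm and grips with 20 to 120 N. Pads are 22 mm wide; open, the fingers measure 114 mm over their backs; the gripper's body (76 mm by 85 mm) begins 54 mm behind the grasp point. The pads swing forward as they close: fully open they stand 13 mm farther back than shut.
Start: joints at [57.869, 19.595, 87.324, -0, 73.075, -8.365], TCP at [211.566, 480.504, 231.322] pointing down, gripper open.
Joint ranges: [-145.02, 145.02], [-44.19, 115.74], [2.07, 154.8], [-57.11, 237.11], [16.16, 152.29], [-177.93, 177.93]. Speed limits (degrees/s): [147.25, 147.25, 180, 180, 180, 180].

### API

Orientations are given as a 3x3 rotation matrix whose columns are the frame's x, y, z axes.
In Python, from station import manip, imaging gives the robot as it stands.
- The arm moves only by the tool send_rows, never from a script. Its argument "series" is a list of rows, each a list of 7 numbers: the shift along the tool's x, y, z scaled (see below), then the turn, a rotation vector about the tool's x, y, z scaled (see below), then the closure in counts, from 0 (fully open) to 255 (shut). A call has 1 to 20 rows; each row shifts and turns the commanded pose from where the row before left it, along the tool's axes as they then stand; what a row does not reach is not made up. The controller multiplies each number of a shift by 20 cm and each number of a turn by 360 degrees. A row lasts 1/10 s, in which the tool goes at most 50 mm and 8.59 degrees, less where a joint would pass 70% of its speed; a pose out of reach is approached as far as the arm can. A call with a number of a shift or a turn outside -1 to 1 is refused whole. A call with a gripper value outside its range is refused whole. The fingers move at their own pace and stop on an object; the grip force is fixed at half the most. Time passes only in rows, so rows that do not move let the fingers close. It gives the time, the measured TCP pose, the force, the opening and the grip force at its end, in the units of the state.
- manip.get_obs(): the state, without advancing time (a new reading comes with each control period).
- imaging.snapshot(name): name is "side" or "top"; returns the picture (384x512x3 uint8, red, green, blue); there is no depth.
- imaging.camera_params(name): a dict with "intrinsics" (3x3 intrinsics, pixels), "extrinsics" (4x4, takes a point from world to camera coordinates). Camera axes: x right, y up, looking along -z (the intrinsics and any distortion apply to the point x, -y, -z); pixel columns grow to the right and rows downward; lengths in mm; the calibration is good to about 2 mm. A picture is of the moment at which its call begins. camera_params takes no time and is no camera call.
- manip.sign_off(): hands the job in; it is judged then, once.
The state is a dict: "time_s": time; "joint_pos": joint angles; "joint_velocities": joint speeds; "joint_efforts": joint torques, N m; "tool_pos": TCP position; "eef_rot": TCP orientation; "contact_force": force on the tool from outside, world axes, zero at the start; "moment": the same for the moment, N m; "width": finger opening in mm; "gripper_force": force on a finger pad.
Only numpy, scipy, OpenCV 4.12 (cv2) and the standard library are available. Lean on these libraries where they do the work, as an engineer would, in place of code of your own. Each camera call takes 0.05 s, during which the arm holds its last target. There are 200 camera calls.

### The job

The feed unit of the copier has been taken apart on the trolley: sort its parts back into the blue service trays. Stand the two short rubber pickup rollers on end in the round tray, lay the two white gears flat, hub up, side by side in the square tray, and lay the long roller shaft lengthwise in the long tray, each part resting on its tray's floor and left at rest. Leave the little metal pot of screws standing where it is.

Things in the scene. Friction and masses are not known exactly. Their poses are not given: they have to be found in the camera images.
- roller_a: Black ribbed rubber paper-pickup roller, a short cylinder 36 mm in diameter and 36 mm tall (a flat grey hub 22 mm wide stands 2 mm proud of its top), standing on its end, loose, about 45 g. Origin: centre of the underside; z up its axis; yaw has no meaning. One of two alike; grip it across its diameter.
- roller_b: Black ribbed rubber paper-pickup roller, a short cylinder 36 mm in diameter and 36 mm tall (a flat grey hub 22 mm wide stands 2 mm proud of its top), standing on its end, loose, about 45 g. Origin: centre of the underside; z up its axis; yaw has no meaning. One of two alike; grip it across its diameter.
- gear_a: White plastic drive gear lying flat, loose, about 35 g: toothed disc 44 mm in diameter and 14 mm thick with a plain round hub 22 mm in diameter rising from it to 36 mm above the underside. Origin: centre of the underside; z up through the hub; yaw has no meaning. One of two alike; easily gripped by the hub from above.
- gear_b: White plastic drive gear lying flat, loose, about 35 g: toothed disc 44 mm in diameter and 14 mm thick with a plain round hub 22 mm in diameter rising from it to 36 mm above the underside. Origin: centre of the underside; z up through the hub; yaw has no meaning. One of two alike; easily gripped by the hub from above.
- shaft: Feed shaft lying flat, loose, about 130 g: steel rod 8 mm in diameter and 130 mm long, with a black rubber sleeve 22 mm in diameter and 70 mm long around its middle and a square brass bearing block (24 x 24 mm, 12 mm long) near each end, centred 54 mm from the middle. It rests on the blocks and does not roll. Origin: the middle of the rod, on its axis (12 mm above the surface it rests on); x runs along the rod, either way round. Grip it across the sleeve.
- round_tray: Round open tray, 128 mm in outside diameter, 120 mm inside: for the two rollers (there is room for them 56 mm apart, each 28 mm from the centre). All three trays are of the same blue plastic, fixed to the table, lie level, and have walls 4 mm thick, 18 mm high overall, and a floor 4 mm thick. Origin: centre of its underside, at table height; z up; yaw does not matter.
- square_tray: Square open tray, 120 x 120 mm outside, 112 x 112 mm inside: for the two gears (there is room for them 56 mm apart, each 28 mm from the centre along y). All three trays are of the same blue plastic, fixed to the table, lie level, and have walls 4 mm thick, 18 mm high overall, and a floor 4 mm thick. Origin: centre of its underside, at table height; x and y along its sides; z up.
- long_tray: Long open tray, 90 mm (its x) by 190 mm (its y) outside, 82 x 182 mm inside: for the shaft, lying along the tray's y. All three trays are of the same blue plastic, fixed to the table, lie level, and have walls 4 mm thick, 18 mm high overall, and a floor 4 mm thick. Origin: centre of its underside, at table height; z up.
- screw_pot: Small open aluminium pot with screws in it, 40 mm in diameter and 34 mm tall, standing loose near the trays; a bystander to leave standing where it is. Origin: centre of its underside; z up.
Not all that is in view belongs to the job. What is shaped like the roller_b but green is not meant.

How it is judged (in metres and radians):
At the end, for the whole second after the job is handed in: Upright within 0.2 rad on the tray floors (undersides below 9 mm): rollers within 46 mm of the round tray's centre, gears within 40 mm along x and y of the square one's. Shaft level, axis below 22 mm, middle within 32 mm across and 40 mm along, within 0.5 rad of the long tray. All at rest (linear speed of each of roller_a, gear_a, shaft, roller_b, gear_b below 0.02 m/s and angular speed of each of roller_a, gear_a, shaft, roller_b, gear_b below 0.3 rad/s and horizontal distance between each of roller_a, roller_b and round_tray below 0.046 m and z of each of roller_a, roller_b in the frame of round_tray below 0.009 m and angle between each of roller_a, roller_b, gear_a, gear_b's own z axis and vertical below 0.2 rad and x of gear_a in the frame of square_tray between -0.04 and 0.04 m and y of gear_a in the frame of square_tray between -0.04 and 0.04 m and z of each of gear_a, gear_b in the frame of square_tray below 0.009 m and x of gear_b in the frame of square_tray between -0.04 and 0.04 m and y of gear_b in the frame of square_tray between -0.04 and 0.04 m and x of shaft in the frame of long_tray between -0.032 and 0.032 m and y of shaft in the frame of long_tray between -0.04 and 0.04 m and z of shaft in the frame of long_tray below 0.022 m and angle between the x axis of shaft and the y axis of long_tray, either way round below 0.5 rad and angle between shaft's own x axis and vertical between 1.45 and 1.69 rad); the robot touches nothing.
It fails at once if the pot of screws is tipped (over 0.5 rad) or shifted by more than 30 mm (angle between screw_pot's own z axis and vertical above 0.5 rad or distance of screw_pot from where it was at the start of the episode above 0.03 m).
It also fails if it takes over 115 s, if anything falls off the work surface, if the arm or the gripper's body presses on something with over 40 N, if the wrist force passes 120 N, or if a joint passes its speed limit or range.

## Working session

There is one attempt and no reset: what is moved stays moved. The work goes in short steps, Python scripts to look and compute and a tool call to move; the robot and the scene stay as the last step left them, time stands still between calls to the robot, and variables do not carry over. Pictures are saved under pics/ and viewed, at most 14 in all, crops included, and the job is handed in when it is done.

Besides the shell and the picture viewer there is one more tool, called after "Emit:" as name(argument=value, ...), one argument or row to a line, values as JSON. send_rows: Moves the arm, as the interface text tells. Shifts and turns lie within -1 to 1; 1 stands for 20 cm of shift or 360 degrees of turn. Its arguments: {"type":"object","properties":{"series":{"type":"array"}},"required":["series"]}

```bash
mkdir -p pics; ls; python3 - <<'E'
from station import manip, imaging
import cv2
for n in("side","top"):
    cv2.imwrite(f"pics/{n}0.png",imaging.snapshot(n)[:,:,::-1]); p=imaging.camera_params(n); print(n,p)
o=manip.get_obs(); print(o["time_s"],o["tool_pos"],o["eef_rot"],o["width"])
E
```

```text
pics
side {'intrinsics': array([[397.54906411,   0.        , 251.62637073],
       [  0.        , 397.54906411, 190.3808992 ],
       [  0.        ,   0.        ,   1.        ]]), 'extrinsics': array([[ 9.43151899e-01, -3.32168060e-01, -1.13523447e-02,
        -4.96552272e+02],
       [ 2.24960321e-01,  6.12859740e-01,  7.57493098e-01,
        -1.40387566e+02],
       [-2.44657618e-01, -7.16984881e-01,  6.52744461e-01,
        -7.69786217e+02],
       [ 0.00000000e+00,  0.00000000e+00,  0.00000000e+00,
         1.00000000e+00]])}
top {'intrinsics': array([[411.99729545,   0.        , 260.82450657],
       [  0.        , 411.99729545, 187.33038722],
       [  0.        ,   0.        ,   1.        ]]), 'extrinsics': array([[ 2.68951426e-02, -9.99625484e-01,  5.05404157e-03,
        -6.10415358e+00],
       [ 9.68936485e-01,  2.73121817e-02,  2.45796934e-01,
        -5.41688081e+02],
       [-2.45842916e-01, -1.71369830e-03,  9.69308168e-01,
        -9.10593035e+02],
       [ 0.00000000e+00,  0.00000000e+00,  0.00000000e+00,
         1.00000000e+00]])}
0.1 [211.35452336 480.17649852 230.70119189] [[-9.15200568e-01  4.02997971e-01 -7.45195621e-04]
 [ 4.02998604e-01  9.15199847e-01 -1.16826889e-03]
 [ 2.11192928e-04 -1.36951314e-03 -9.99999040e-01]] 85.56670832867313
```

View pics/top0.png

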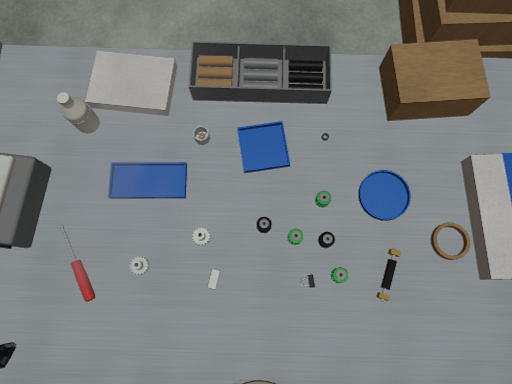

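View pics/side0.png

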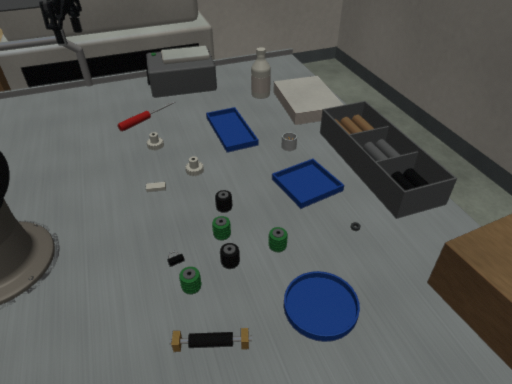

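```bash
cat > h.py <<'E'
from station import manip, imaging
import cv2, numpy as np
P={n:imaging.camera_params(n) for n in("side","top")}
def cast(n,u,v,z):
    K,E=P[n]["intrinsics"],P[n]["extrinsics"]; R,t=E[:3,:3],E[:3,3]
    d=R.T@np.array([(u-K[0,2])/K[0,0],-(v-K[1,2])/K[1,1],-1]); c=-R.T@t
    return (c+d*(z-c[2])/d[2])[:2]
def proj(n,p):
    K,E=P[n]["intrinsics"],P[n]["extrinsics"]; q=E[:3,:3]@np.array(p)+E[:3,3]
    return K[0,0]*q[0]/-q[2]+K[0,2],K[1,1]*-q[1]/-q[2]+K[1,2]
def snap(n): return imaging.snapshot(n)[:,:,::-1].copy()
def blobs(mask,amin=15):
    c,l,s,ce=cv2.connectedComponentsWithStats(mask.astype(np.uint8))
    return [(i,s[i],ce[i],np.argwhere(l==i)[:,::-1]) for i in range(1,c) if s[i][4]>=amin]
def masks(im):
    h=cv2.cvtColor(im,cv2.COLOR_BGR2HSV).astype(int); H,S,V=h[...,0],h[...,1],h[...,2]
    return dict(blue=(H>105)&(H<125)&(S>150)&(V>60),black=(V<50),white=(V>185)&(S<40),brass=(H>10)&(H<28)&(S>100)&(V>90),
      green=(H>50)&(H<90)&(S>100))
E
python3 - <<'E'
from h import *
for n in("top","side"):
    im=cv2.imread(f"pics/{n}0.png")
    for k,m in masks(im).items():
        for i,s,c,p in blobs(m):
            r=cv2.minAreaRect(p.astype(np.float32))
            if 60<c[0]<460 and c[1]>100: print(n,k,s,np.round(c,1),"z20:",np.round(cast(n,*c,20)),np.round(r[0],1),np.round(r[1]),round(r[2]))
im=cv2.imread("pics/top0.png")
cv2.imwrite("pics/crop.png",cv2.resize(im[120:310,110:430],None,fx=2.5,fy=2.5,interpolation=cv2.INTER_CUBIC))
E
```

```text
top blue [ 238  122   52   50 2062] [263.2 146.5] z20: [662.   6.] [263.4 146.3] [45. 46.] 81
top blue [ 137  162   50   36 1424] [163.4 180.1] z20: [565. 253.] [161.5 179. ] [48. 35.] 1
top blue [ 359  170   51   50 1953] [384.  194.7] z20: [ 544. -298.] [384.  194.5] [49. 50.] 90
top black [257 217  14  16  98] [263.7 225.1] z20: [459.  -1.] [263.5 224.5] [15. 13.] 90
top black [319 232  16  16 105] [325.1 239.7] z20: [ 427. -150.] [326. 239.] [14. 15.] 63
top black [382 259  14  30 239] [388.6 273.6] z20: [ 351. -300.] [388.6 273.6] [ 8. 29.] 15
top brass [434 223  36  36 306] [451.5 240.5] z20: [ 434. -456.] [451.5 240.5] [35. 35.] 90
top brass [391 249  10   7  47] [395.2 252. ] z20: [ 403. -318.] [395.2 252.1] [10.  4.] 18
top brass [379 293  11   7  51] [383.7 296. ] z20: [ 299. -286.] [383.6 296.1] [10.  5.] 18
top green [316 191  15  16 123] [322.3 199.3] z20: [ 528. -144.] [323.  198.5] [15. 14.] 90
top green [288 229  15  16 114] [294.7 236.7] z20: [433. -76.] [295.  236.5] [15. 14.] 90
top green [331 267  17  16 129] [338.5 274.7] z20: [ 345. -181.] [339.  274.5] [15. 16.
[... 1083 characters left out ...]
0.3 339.4] z20: [ 350. -306.] [210.  339.4] [14. 44.] 88
side brass [354 115  19  15 103] [362.6 122.1] z20: [918. 178.] [362.8 122.2] [21.  5.] 45
side brass [343 117  18  15 109] [351.  124.4] z20: [881. 179.] [351.  124.5] [21.  5.] 45
side brass [241 328   8  14  97] [244.2 334.7] z20: [ 403. -316.] [244.5 334.5] [13.  7.] 90
side brass [172 331   8  14  97] [175.5 337.5] z20: [ 299. -284.] [175.5 337.5] [13.  7.] 90
side green [213 217  18  23 263] [221.5 229.5] z20: [433. -83.] [221.5 228. ] [17. 22.] 0
side green [269 228  18  24 286] [277.4 241. ] z20: [ 527. -151.] [277.5 239.5] [23. 17.] 90
side green [180 267  21  27 341] [190.3 281.7] z20: [ 345. -187.] [189.9 279.9] [26. 20.] 82
```

View pics/crop.png

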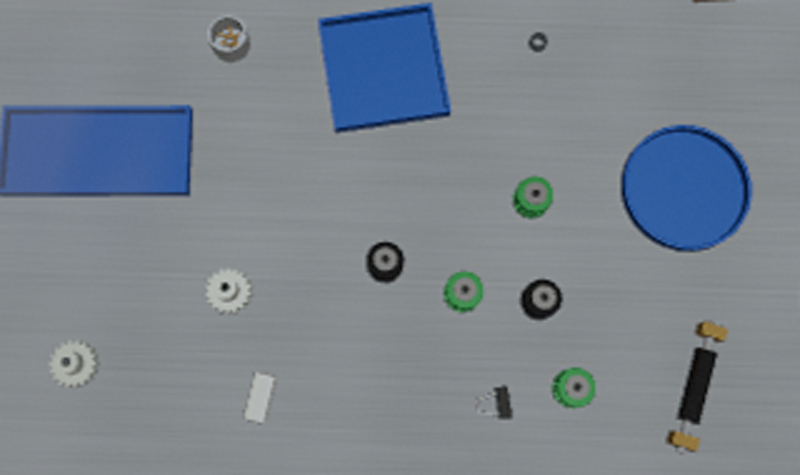

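```bash
cat >> h.py <<'E'
def fg(im,u,v,r=16,th=30):
    u,v=int(u),int(v); w=im[v-r:v+r+1,u-r:u+r+1].astype(float)
    b=np.median(np.r_[w[0],w[-1],w[:,0],w[:,-1]],0); d=np.abs(w-b).max(2)>th
    bl=blobs(d,8); s=max(bl,key=lambda q:q[1][4]); p=s[3]+[u-r,v-r]
    return p
def ctr(p): return (p.min(0)+p.max(0))/2
E
python3 - <<'E'
from h import *
T=cv2.imread("pics/top0.png");S=cv2.imread("pics/side0.png")
for k,t,s,z in [("ra",(264,224),(223,201),18),("rb",(327,240),(229,255),18),("ga",(201,236),(194,166),None),("gb",(139,265),(154,140),None),("pot",(201,135),(289,142),17)]:
    pt,ps=fg(T,*t),fg(S,*s)
    ct=np.array(cv2.minEnclosingCircle(pt.astype(np.float32))[0]) if k[0]=="g" else ctr(pt)
    print(k,"top",ct,np.ptp(pt,axis=0)+1,cast("top",*ct,z or 10).round(1),"side",ctr(ps),np.ptp(ps,axis=0)+1,cast("side",*ctr(ps),z or 15).round(1))
def corners(n,im,u,v,bx,n4=True):
    m=masks(im)["blue"]
    h=cv2.cvtColor(im,cv2.COLOR_BGR2HSV); m=((h[...,0]>100)&(h[...,0]<128)&(h[...,1]>110)).astype(np.uint8)
    m=cv2.morphologyEx(m,cv2.MORPH_CLOSE,np.ones((5,5)))
    b=[q for q in blobs(m,300) if abs(q[2]-[u,v]).max()<12]
    for q in b:
        p=q[3].astype(np.float32); hull=cv2.convexHull(p)
        if n4:
            a=cv2.approxPolyN(hull,4)[0] if hasattr(cv2,'approxPolyN') else cv2.boxPoints(cv2.minAreaRect(p))
            w=np.array([cast(n,*c,18 if n=="top" else 12) for c in a]); print(n,a.tolist(),w.round(0).tolist(),"mean",w.mean(0).round(1))
        else: print(n,ctr(p),cast(n,*ctr(p),14))
for n,im,a,b,c in (("top",T,(263,147),(148,181),(384,195)),("side",S,(307,182),(232,129),(321,306))):
    corners(n,im,*a,0);corners(n,im,*b,0);corners(n,im,*c,0,False)
E
```

```text
ra top [263.5 224.5] [16 18] [ 4.608e+02 -2.000e-01] side [223.5 201. ] [18 23] [ 4.612e+02 -4.000e-01]
rb top [326. 239.] [17 17] [ 429.5 -152.5] side [229.5 255.5] [20 26] [ 428.7 -152. ]
ga top [201.1907196  236.37113953] [18 16] [428.6 151.2] side [194.  166.5] [17  8] [429.5 148.1]
gb top [138.60404968 265.40750122] [18 18] [354.8 296.9] side [154.5 140.5] [14 10] [356.6 296.6]
pot top [200.5 132.5] [12 12] [696.3 168.8] side [289. 144.] [15 13] [684.3 154.2]
top [[243.80780029296875, 172.25070190429688], [236.8718719482422, 127.16712951660156], [281.9967346191406, 120.48196411132812], [290.16064453125, 165.38360595703125]] [[592.0, 53.0], [713.0, 75.0], [735.0, -41.0], [614.0, -64.0]] mean [663.7   5.7]
top [[185.0, 197.0], [108.09091186523438, 197.0], [111.1806869506836, 163.01242065429688], [186.59683227539062, 161.86973571777344]] [[524.0, 196.0], [519.0, 387.0], [607.0, 389.0], [616.0, 199.0]] mean [566.4 292.8]
top [384.5 194.5] [ 545.47335011 -300.8487367 ]
side [[300.0126037597656, 207.9420623779297], [268.85186767578125, 174.55555725097656], [312.4330749511719, 158.2126007080078], [347.5495300292969, 187.926513671875]] [[612.0, -72.0], [591.0, 59.0], [717.0, 83.0], [742.0, -49.0]] mean [665.5   5. ]
side [[226.60116577148438, 151.42196655273438], [204.0, 113.0], [234.3397979736328, 106.93203735351562], [260.95745849609375, 143.7872314453125]] [[524.0, 186.0], [517.0, 397.0], [612.0, 400.0], [619.0, 187.0]] mean [568.  292.5]
side [321.5 305.5] [ 544.31090499 -306.51660916]
```

Meant: black rollers at (264,224) and (327,240) in the top view. The green look-alikes at (296,236), (324,198) and (340,275) are excluded, as the crop confirms. The gears are at (201,236) and (139,265), and the shaft is at (389,274). I'm turning the tool so that tool x = world y and tool y = world x, and going above the far gear first.

Emit:
send_rows(
  series=[
    [0, 0, 0, 0, 0, 0.0204, 75],
    [0, 0, 0, 0, 0, 0.0204, 75],
    [0, 0, 0, 0, 0, 0.0204, 75],
    [0, 0, 0, 0, 0, 0.0204, 75],
    [0, 0, 0, 0, 0, 0.0204, 75],
    [0, 0, 0, 0, 0, 0.0204, 75],
    [0, 0, 0, 0, 0, 0.0204, 75],
    [0, 0, 0, 0, 0, 0.0204, 75],
    [0, 0, 0, 0, 0, 0.0207, 75],
    [-0.0915, 0.072, 0.065, 0, 0, 0, 75],
    [-0.0915, 0.072, 0.065, 0, 0, 0, 75],
    [-0.0915, 0.072, 0.065, 0, 0, 0, 75],
    [-0.0915, 0.072, 0.065, 0, 0, 0, 75],
    [-0.0915, 0.072, 0.065, 0, 0, 0, 75],
    [-0.0915, 0.072, 0.065, 0, 0, 0, 75],
    [-0.0915, 0.072, 0.065, 0, 0, 0, 75],
    [-0.0915, 0.072, 0.065, 0, 0, 0, 75],
    [-0.0915, 0.072, 0.065, 0, 0, 0, 75],
    [-0.0915, 0.072, 0.065, 0, 0, 0, 75],
    [0, 0, 0, 0, 0, 0, 75],
  ],
)

```text
time_s: 2.1
tool_pos: [355.9, 295.5, 99.7]
eef_rot: [[0.002, 1.0, -0.003], [1.0, -0.002, -0.002], [-0.002, -0.003, -1.0]]
contact_force: [0.3, -0.0, 0.3]
width: 60.2
gripper_force: 0.0
```

Emit:
send_rows(
  series=[
    [0.007, 0, 0.07, 0, 0, 0, 75],
    [0, 0, 0.07, 0, 0, 0, 75],
    [0, 0, 0.07, 0, 0, 0, 75],
    [0, 0, 0.07, 0, 0, 0, 75],
    [0, 0, 0.07, 0, 0, 0, 75],
    [0, 0, 0.065, 0, 0, 0, 75],
    [0, 0, 0, 0, 0, 0, 75],
    [0, 0, 0, 0, 0, 0, 255],
    [0, 0, 0, 0, 0, 0, 255],
    [0, 0, 0, 0, 0, 0, 255],
    [0, 0, 0, 0, 0, 0, 255],
    [0, 0, 0, 0, 0, 0, 255],
    [0, 0, 0, 0, 0, 0, 255],
  ],
)

```text
time_s: 3.4
tool_pos: [356.1, 299.4, 19.3]
eef_rot: [[-0.0, 1.0, 0.001], [1.0, 0.0, 0.001], [0.001, 0.001, -1.0]]
contact_force: [-1.0, -0.0, 5.2]
width: 19.5
gripper_force: 58.5
```

```bash
python3 - <<'E'
from h import *
s=snap("side");t=snap("top")
a=cv2.resize(s[90:190,100:230],None,fx=3,fy=3);b=cv2.resize(t[215:315,90:220],None,fx=3,fy=3)
cv2.imwrite("pics/g1.png",np.hstack([a,b])); o=manip.get_obs(); print(o["tool_pos"],o["width"],o["gripper_force"],o["contact_force"])
E
```

```text
[356.0744564  299.42311649  19.31758532] 19.431413409230498 58.493269085884094 [-1.84123117  1.37374921  5.32951351]
```

View pics/g1.png

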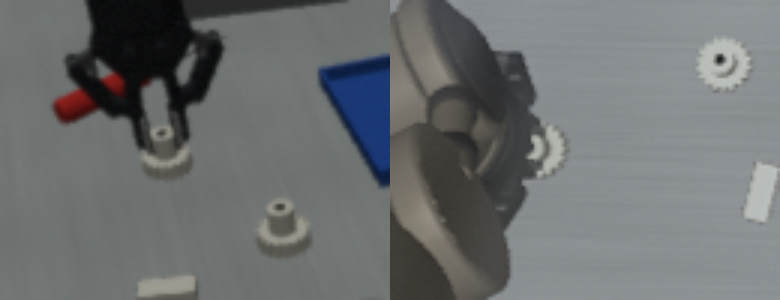

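```bash
python3 - <<'E'
from h import *
print(cast("side",154,134.3,36),cast("top",138.6,265.4,10))
for p in [(356,299.4,19.3),(356,299.4,36),(356,297,36)]: print(proj("side",p),proj("top",p))
s=snap("side");cv2.imwrite("pics/g2.png",cv2.resize(s[100:160,120:190],None,fx=8,fy=8,interpolation=cv2.INTER_CUBIC))
E
```

```text
[358.33889591 293.42262123] [354.80578107 296.89198829]
(np.float64(153.84495140362566), np.float64(138.64530372933754)) (np.float64(136.4919666878826), np.float64(264.61806310805207))
(np.float64(152.75600812447843), np.float64(133.3087205432654)) (np.float64(134.439679773699), np.float64(264.1614211996753))
(np.float64(152.89630316150783), np.float64(133.77371018001534)) (np.float64(135.46476612868884), np.float64(264.1897716607865))
```

View pics/g2.png

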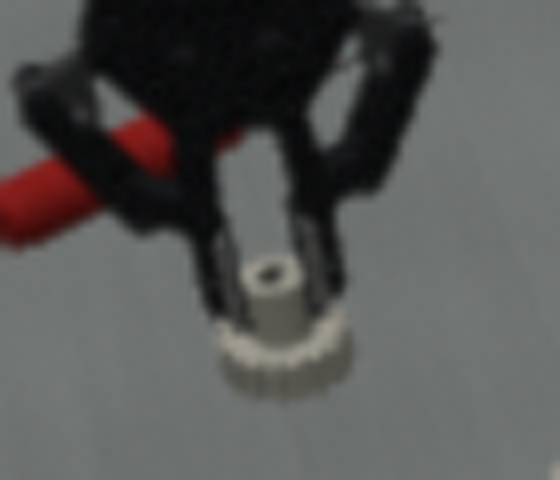

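Emit:
send_rows(
  series=[
    [0, 0, -0.05, 0, 0, 0, 255],
    [0, 0, -0.1, 0, 0, 0, 255],
    [0, 0, -0.1, 0, 0, 0, 255],
    [0, 0, -0.1, 0, 0, 0, 255],
    [0, 0, -0.05, 0, 0, 0, 255],
    [-0.1015, 0.1165, 0, 0, 0, 0, 255],
    [-0.1015, 0.1165, 0, 0, 0, 0, 255],
    [-0.1015, 0.1165, 0, 0, 0, 0, 255],
    [-0.1015, 0.1165, 0, 0, 0, 0, 255],
    [-0.1015, 0.1165, 0, 0, 0, 0, 255],
    [-0.1015, 0.1165, 0, 0, 0, 0, 255],
    [-0.1015, 0.1165, 0, 0, 0, 0, 255],
    [-0.1015, 0.1165, 0, 0, 0, 0, 255],
    [-0.1015, 0.1165, 0, 0, 0, 0, 255],
    [-0.1015, 0.1165, 0, 0, 0, 0, 255],
    [-0.1015, 0.1165, 0, 0, 0, 0, 255],
    [-0.1015, 0.1165, 0, 0, 0, 0, 255],
    [-0.1015, 0.1165, 0, 0, 0, 0, 255],
    [0, 0, 0, 0, 0, 0, 255],
    [0, 0, 0, 0, 0, 0, 255],
  ],
)

```text
time_s: 5.55
tool_pos: [658.3, 34.8, 97.7]
eef_rot: [[0.001, 1.0, -0.001], [1.0, -0.001, 0.0], [0.0, -0.001, -1.0]]
contact_force: [-0.0, -0.9, -0.2]
width: 19.7
gripper_force: 58.8
```

```bash
python3 - <<'E'
from h import *
s=snap("side");t=snap("top")
print(manip.get_obs()["tool_pos"],manip.get_obs()["width"])
cv2.imwrite("pics/p1.png",np.hstack([cv2.resize(s[90:220,230:360],None,fx=3,fy=3),cv2.resize(t[90:220,200:330],None,fx=3,fy=3)]))
E
```

```text
[657.80348773  35.95011159  98.1143055 ] 19.51111578797549
```

View pics/p1.png

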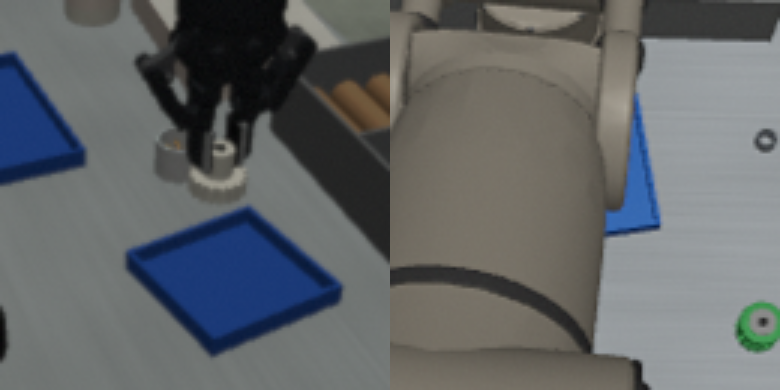

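Emit:
send_rows(
  series=[
    [0, 0, 0.07, 0, 0, 0, 255],
    [0, 0, 0.08, 0, 0, 0, 255],
    [0, 0, 0.08, 0, 0, 0, 255],
    [0, 0, 0.07, 0, 0, 0, 255],
    [0, 0, 0.05, 0, 0, 0, 255],
    [0, 0, 0.025, 0, 0, 0, 255],
    [0, 0, 0, 0, 0, 0, 255],
    [0, 0, 0, 0, 0, 0, 255],
  ],
)

```text
time_s: 6.45
tool_pos: [658.9, 35.4, 23.6]
eef_rot: [[-0.001, 1.0, 0.001], [1.0, 0.001, 0.0], [0.0, 0.001, -1.0]]
contact_force: [-0.7, 0.5, -0.7]
width: 19.8
gripper_force: 58.9
```

Emit:
send_rows(
  series=[
    [0, 0, 0.006, 0, 0, 0, 255],
    [0, 0, 0, 0, 0, 0, 255],
    [0, 0, 0, 0, 0, 0, 75],
    [0, 0, 0, 0, 0, 0, 75],
    [0, 0, 0, 0, 0, 0, 75],
    [0, 0, -0.05, 0, 0, 0, 75],
    [0, 0, -0.1, 0, 0, 0, 75],
    [0, 0, -0.1, 0, 0, 0, 75],
    [0, 0, -0.1, 0, 0, 0, 75],
    [0, 0, -0.03, 0, 0, 0, 75],
    [0.057, -0.115, 0, 0, 0, 0, 75],
    [0.057, -0.115, 0, 0, 0, 0, 75],
    [0.057, -0.115, 0, 0, 0, 0, 75],
    [0.057, -0.115, 0, 0, 0, 0, 75],
    [0.057, -0.115, 0, 0, 0, 0, 75],
    [0.057, -0.115, 0, 0, 0, 0, 75],
    [0.057, -0.115, 0, 0, 0, 0, 75],
    [0.057, -0.115, 0, 0, 0, 0, 75],
    [0.057, -0.115, 0, 0, 0, 0, 75],
    [0.057, -0.115, 0, 0, 0, 0, 75],
  ],
)

```text
time_s: 8.45
tool_pos: [427.5, 149.5, 98.0]
eef_rot: [[-0.0, 1.0, -0.0], [1.0, 0.0, 0.0], [0.0, -0.0, -1.0]]
contact_force: [0.6, 0.5, 0.2]
width: 60.7
gripper_force: 0.0
```

```bash
python3 - <<'E'
from h import *
s=snap("side");t=snap("top")
print(manip.get_obs()["tool_pos"],manip.get_obs()["width"])
cv2.imwrite("pics/p2.png",np.hstack([cv2.resize(s[90:220,230:360],None,fx=3,fy=3),cv2.resize(t[90:220,200:330],None,fx=3,fy=3)]))
E
```

```text
[425.50035476 149.9725357   97.8099947 ] 60.45924408458555
```

View pics/p2.png

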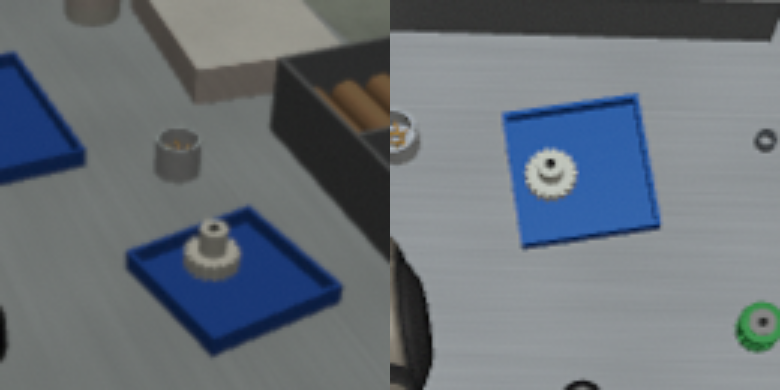

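Gear 1 lies flat in the tray (crop 550,173) and the pot is untouched. Next is the second gear.

Emit:
send_rows(
  series=[
    [0, 0.015, 0.07, 0, 0, 0, 75],
    [0, 0, 0.08, 0, 0, 0, 75],
    [0, 0, 0.08, 0, 0, 0, 75],
    [0, 0, 0.07, 0, 0, 0, 75],
    [0, 0, 0.07, 0, 0, 0, 75],
    [0, 0, 0.025, 0, 0, 0, 75],
    [0, 0, 0, 0, 0, 0, 255],
    [0, 0, 0, 0, 0, 0, 255],
    [0, 0, 0, 0, 0, 0, 255],
    [0, 0, 0, 0, 0, 0, 255],
    [0, 0, 0, 0, 0, 0, 255],
  ],
)

```text
time_s: 9.65
tool_pos: [432.4, 149.2, 19.9]
eef_rot: [[-0.001, 1.0, 0.002], [1.0, 0.001, 0.0], [0.0, 0.002, -1.0]]
contact_force: [-0.1, -0.8, 7.1]
width: 19.9
gripper_force: 58.8
```

Emit:
send_rows(
  series=[
    [0, 0, -0.05, 0, 0, 0, 255],
    [0, 0, -0.1, 0, 0, 0, 255],
    [0, 0, -0.1, 0, 0, 0, 255],
    [0, 0, -0.1, 0, 0, 0, 255],
    [0, 0, -0.05, 0, 0, 0, 255],
    [-0.071, 0.0995, 0, 0, 0, 0, 255],
    [-0.071, 0.0995, 0, 0, 0, 0, 255],
    [-0.071, 0.0995, 0, 0, 0, 0, 255],
    [-0.071, 0.0995, 0, 0, 0, 0, 255],
    [-0.071, 0.0995, 0, 0, 0, 0, 255],
    [-0.071, 0.0995, 0, 0, 0, 0, 255],
    [-0.071, 0.0995, 0, 0, 0, 0, 255],
    [-0.071, 0.0995, 0, 0, 0, 0, 255],
    [-0.071, 0.0995, 0, 0, 0, 0, 255],
    [-0.071, 0.0995, 0, 0, 0, 0, 255],
    [-0.071, 0.0995, 0, 0, 0, 0, 255],
    [-0.071, 0.0995, 0, 0, 0, 0, 255],
    [0, 0, 0, 0, 0, 0, 255],
    [0, 0, 0, 0, 0, 0, 255],
  ],
)

```text
time_s: 11.55
tool_pos: [669.9, -21.2, 98.4]
eef_rot: [[0.0, 1.0, -0.002], [1.0, -0.0, 0.001], [0.001, -0.002, -1.0]]
contact_force: [-1.3, -0.4, -0.1]
width: 19.7
gripper_force: 58.7
```

Emit:
send_rows(
  series=[
    [0, 0, 0.07, 0, 0, 0, 255],
    [0, 0, 0.08, 0, 0, 0, 255],
    [0, 0, 0.08, 0, 0, 0, 255],
    [0, 0, 0.07, 0, 0, 0, 255],
    [0, 0, 0.05, 0, 0, 0, 255],
    [0, 0, 0.015, 0, 0, 0, 255],
    [0, 0, 0, 0, 0, 0, 255],
    [0, 0, 0, 0, 0, 0, 255],
  ],
)

```text
time_s: 12.35
tool_pos: [671.0, -21.2, 26.8]
eef_rot: [[-0.001, 1.0, 0.001], [1.0, 0.001, -0.0], [-0.0, 0.001, -1.0]]
contact_force: [0.0, 0.1, -0.3]
width: 19.6
gripper_force: 58.7
```

Emit:
send_rows(
  series=[
    [0, 0, 0.014, 0, 0, 0, 255],
    [0, 0, 0, 0, 0, 0, 255],
    [0, 0, 0, 0, 0, 0, 75],
    [0, 0, 0, 0, 0, 0, 75],
    [0, 0, 0, 0, 0, 0, 75],
    [0, 0, -0.05, 0, 0, 0, 75],
    [0, 0, -0.1, 0, 0, 0, 75],
    [0, 0, -0.1, 0, 0, 0, 75],
    [0, 0, -0.1, 0, 0, 0, 75],
    [0, 0, -0.03, 0, 0, 0, 75],
    [0.0105, -0.104, 0, 0, 0, 0, 75],
    [0.0105, -0.104, 0, 0, 0, 0, 75],
    [0.0105, -0.104, 0, 0, 0, 0, 75],
    [0.0105, -0.104, 0, 0, 0, 0, 75],
    [0.0105, -0.104, 0, 0, 0, 0, 75],
    [0.0105, -0.104, 0, 0, 0, 0, 75],
    [0.0105, -0.104, 0, 0, 0, 0, 75],
    [0.0105, -0.104, 0, 0, 0, 0, 75],
    [0.0105, -0.104, 0, 0, 0, 0, 75],
    [0.0105, -0.104, 0, 0, 0, 0, 75],
  ],
)

```text
time_s: 14.35
tool_pos: [461.5, -0.1, 99.2]
eef_rot: [[-0.0, 1.0, -0.0], [1.0, 0.0, 0.0], [0.0, -0.0, -1.0]]
contact_force: [0.4, -0.4, -0.5]
width: 60.0
gripper_force: 0.0
```

```bash
python3 - <<'E'
from h import *
s=snap("side");t=snap("top")
print(manip.get_obs()["tool_pos"],manip.get_obs()["width"])
cv2.imwrite("pics/p3.png",np.hstack([cv2.resize(s[120:250,190:320],None,fx=3,fy=3),cv2.resize(t[90:220,200:330],None,fx=3,fy=3)]))
E
```

```text
[4.59894575e+02 2.54199397e-01 9.90803737e+01] 60.555276915027655
```

View pics/p3.png

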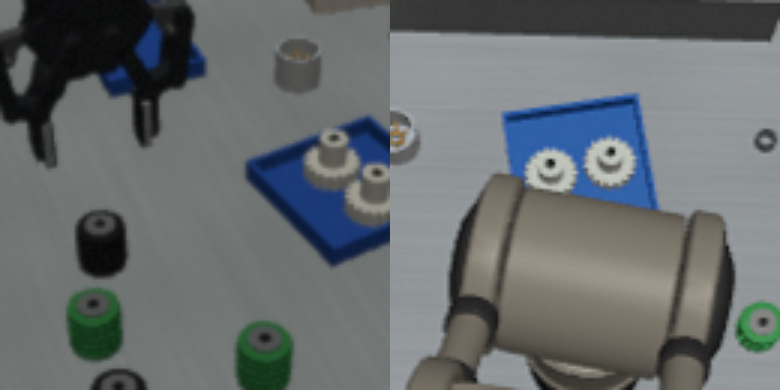

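Both gears lie flat side by side and the pot still stands. Now the first roller.

Emit:
send_rows(
  series=[
    [0, 0.005, 0.07, 0, 0, 0, 75],
    [0, 0, 0.08, 0, 0, 0, 75],
    [0, 0, 0.08, 0, 0, 0, 75],
    [0, 0, 0.08, 0, 0, 0, 75],
    [0, 0, 0.08, 0, 0, 0, 75],
    [0, 0, 0.065, 0, 0, 0, 75],
    [0, 0, 0, 0, 0, 0, 255],
    [0, 0, 0, 0, 0, 0, 255],
    [0, 0, 0, 0, 0, 0, 255],
    [0, 0, 0, 0, 0, 0, 255],
    [0, 0, 0, 0, 0, 0, 255],
  ],
)

```text
time_s: 15.55
tool_pos: [463.9, -0.3, 8.8]
eef_rot: [[-0.001, 1.0, 0.001], [1.0, 0.001, -0.0], [-0.0, 0.001, -1.0]]
contact_force: [-0.5, 0.1, -0.5]
width: 34.3
gripper_force: 59.6
```

Emit:
send_rows(
  series=[
    [0, 0, -0.05, 0, 0, 0, 255],
    [0, 0, -0.1, 0, 0, 0, 255],
    [0, 0, -0.1, 0, 0, 0, 255],
    [0, 0, -0.1, 0, 0, 0, 255],
    [0, 0, -0.1, 0, 0, 0, 255],
    [-0.107, 0.0315, 0, 0, 0, 0, 255],
    [-0.107, 0.0315, 0, 0, 0, 0, 255],
    [-0.107, 0.0315, 0, 0, 0, 0, 255],
    [-0.107, 0.0315, 0, 0, 0, 0, 255],
    [-0.107, 0.0315, 0, 0, 0, 0, 255],
    [-0.107, 0.0315, 0, 0, 0, 0, 255],
    [-0.107, 0.0315, 0, 0, 0, 0, 255],
    [-0.107, 0.0315, 0, 0, 0, 0, 255],
    [-0.107, 0.0315, 0, 0, 0, 0, 255],
    [-0.107, 0.0315, 0, 0, 0, 0, 255],
    [-0.107, 0.0315, 0, 0, 0, 0, 255],
    [-0.107, 0.0315, 0, 0, 0, 0, 255],
    [-0.107, 0.0315, 0, 0, 0, 0, 255],
    [0, 0, 0, 0, 0, 0, 255],
    [0, 0, 0, 0, 0, 0, 255],
  ],
)

```text
time_s: 17.55
tool_pos: [545.2, -278.3, 98.6]
eef_rot: [[0.0, 1.0, -0.0], [1.0, -0.0, 0.001], [0.001, -0.0, -1.0]]
contact_force: [0.2, 0.8, -1.0]
width: 34.0
gripper_force: 59.8
```

Emit:
send_rows(
  series=[
    [0, 0, 0.07, 0, 0, 0, 255],
    [0, 0, 0.08, 0, 0, 0, 255],
    [0, 0, 0.08, 0, 0, 0, 255],
    [0, 0, 0.08, 0, 0, 0, 255],
    [0, 0, 0.06, 0, 0, 0, 255],
    [0, 0, 0.045, 0, 0, 0, 255],
    [0, 0, 0, 0, 0, 0, 255],
    [0, 0, 0, 0, 0, 0, 255],
  ],
)

```text
time_s: 18.35
tool_pos: [545.7, -278.3, 15.5]
eef_rot: [[-0.001, 1.0, 0.0], [1.0, 0.001, -0.0], [-0.0, 0.0, -1.0]]
contact_force: [0.8, -0.1, -0.8]
width: 34.4
gripper_force: 59.8
```

Emit:
send_rows(
  series=[
    [0, 0, 0.012, 0, 0, 0, 255],
    [0, 0, 0, 0, 0, 0, 255],
    [0, 0, 0, 0, 0, 0, 112],
    [0, 0, 0, 0, 0, 0, 112],
    [0, 0, 0, 0, 0, 0, 112],
    [0, 0, -0.05, 0, 0, 0, 112],
    [0, 0, -0.1, 0, 0, 0, 112],
    [0, 0, -0.1, 0, 0, 0, 112],
    [0, 0, -0.1, 0, 0, 0, 75],
    [0, 0, -0.085, 0, 0, 0, 75],
    [0.07, -0.065, 0, 0, 0, 0, 75],
    [0.07, -0.065, 0, 0, 0, 0, 75],
    [0.07, -0.065, 0, 0, 0, 0, 75],
    [0.07, -0.065, 0, 0, 0, 0, 75],
    [0.07, -0.065, 0, 0, 0, 0, 75],
    [0.07, -0.065, 0, 0, 0, 0, 75],
    [0.07, -0.065, 0, 0, 0, 0, 75],
    [0.07, -0.065, 0, 0, 0, 0, 75],
    [0.07, -0.065, 0, 0, 0, 0, 75],
    [0, 0, 0, 0, 0, 0, 75],
  ],
)

```text
time_s: 20.35
tool_pos: [427.1, -151.0, 100.5]
eef_rot: [[-0.001, 1.0, -0.001], [1.0, 0.001, 0.001], [0.001, -0.001, -1.0]]
contact_force: [-0.3, 0.2, 0.2]
width: 60.0
gripper_force: 0.0
```

```bash
python3 - <<'E'
from h import *
s=snap("side");t=snap("top")
print(manip.get_obs()["tool_pos"],manip.get_obs()["width"])
cv2.imwrite("pics/p4.png",np.hstack([cv2.resize(s[180:350,190:380],None,fx=2,fy=2),cv2.resize(t[150:320,270:460],None,fx=2,fy=2)]))
E
```

```text
[ 429.23603454 -152.87565586  100.73912393] 60.22553649694065
```

View pics/p4.png

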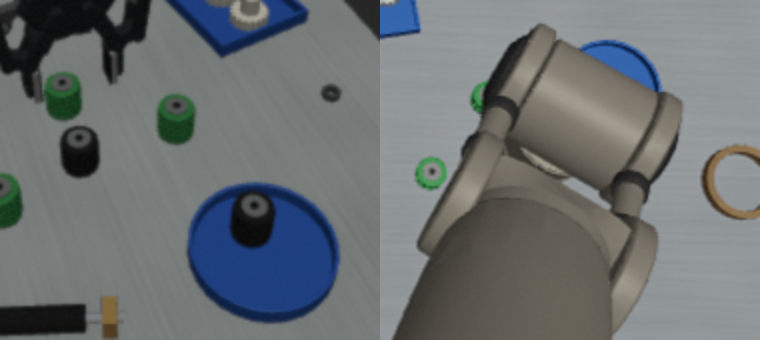

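Roller 1 stands in the round tray (side crop 253,220). Now the second black roller.

Emit:
send_rows(
  series=[
    [0, 0, 0.07, 0, 0, 0, 75],
    [0, 0, 0.08, 0, 0, 0, 75],
    [0, 0, 0.08, 0, 0, 0, 75],
    [0, 0, 0.08, 0, 0, 0, 75],
    [0, 0, 0.08, 0, 0, 0, 75],
    [0, 0, 0.07, 0, 0, 0, 75],
    [0, 0, 0, 0, 0, 0, 255],
    [0, 0, 0, 0, 0, 0, 255],
    [0, 0, 0, 0, 0, 0, 255],
    [0, 0, 0, 0, 0, 0, 255],
    [0, 0, 0, 0, 0, 0, 255],
  ],
)

```text
time_s: 21.55
tool_pos: [428.9, -152.7, 8.4]
eef_rot: [[-0.001, 1.0, 0.001], [1.0, 0.001, -0.0], [-0.0, 0.001, -1.0]]
contact_force: [-0.6, 0.2, -0.3]
width: 34.4
gripper_force: 59.6
```

Emit:
send_rows(
  series=[
    [0, 0, -0.05, 0, 0, 0, 255],
    [0, 0, -0.1, 0, 0, 0, 255],
    [0, 0, -0.1, 0, 0, 0, 255],
    [0, 0, -0.1, 0, 0, 0, 255],
    [0, 0, -0.1, 0, 0, 0, 255],
    [-0.087, 0.058, 0, 0, 0, 0, 255],
    [-0.087, 0.058, 0, 0, 0, 0, 255],
    [-0.087, 0.058, 0, 0, 0, 0, 255],
    [-0.087, 0.058, 0, 0, 0, 0, 255],
    [-0.087, 0.058, 0, 0, 0, 0, 255],
    [-0.087, 0.058, 0, 0, 0, 0, 255],
    [-0.087, 0.058, 0, 0, 0, 0, 255],
    [-0.087, 0.058, 0, 0, 0, 0, 255],
    [-0.087, 0.058, 0, 0, 0, 0, 255],
    [-0.087, 0.058, 0, 0, 0, 0, 255],
    [0, 0, 0, 0, 0, 0, 255],
    [0, 0, 0, 0, 0, 0, 255],
  ],
)

```text
time_s: 23.25
tool_pos: [544.2, -326.1, 98.1]
eef_rot: [[-0.0, 1.0, -0.0], [1.0, 0.0, 0.001], [0.001, -0.0, -1.0]]
contact_force: [0.2, 0.5, -0.2]
width: 34.7
gripper_force: 59.8
```

Emit:
send_rows(
  series=[
    [0, 0, 0.07, 0, 0, 0, 255],
    [0, 0, 0.08, 0, 0, 0, 255],
    [0, 0, 0.08, 0, 0, 0, 255],
    [0, 0, 0.08, 0, 0, 0, 255],
    [0, 0, 0.06, 0, 0, 0, 255],
    [0, 0, 0.045, 0, 0, 0, 255],
    [0, 0, 0, 0, 0, 0, 255],
    [0, 0, 0, 0, 0, 0, 255],
  ],
)

```text
time_s: 24.05
tool_pos: [544.7, -326.4, 15.1]
eef_rot: [[-0.001, 1.0, 0.0], [1.0, 0.001, -0.0], [-0.0, 0.0, -1.0]]
contact_force: [-0.2, 0.4, -0.7]
width: 34.3
gripper_force: 59.8
```

Emit:
send_rows(
  series=[
    [0, 0, 0.011, 0, 0, 0, 255],
    [0, 0, 0, 0, 0, 0, 255],
    [0, 0, 0, 0, 0, 0, 112],
    [0, 0, 0, 0, 0, 0, 112],
    [0, 0, 0, 0, 0, 0, 112],
    [0, 0, -0.05, 0, 0, 0, 112],
    [0, 0, -0.1, 0, 0, 0, 112],
    [0, 0, -0.1, 0, 0, 0, 112],
    [0, 0, -0.1, 0, 0, 0, 75],
    [0, 0, -0.085, 0, 0, 0, 75],
    [0.0125, -0.097, 0, 0, 0, 0, 75],
    [0.0125, -0.097, 0, 0, 0, 0, 75],
    [0.0125, -0.097, 0, 0, 0, 0, 75],
    [0.0125, -0.097, 0, 0, 0, 0, 75],
    [0.0125, -0.097, 0, 0, 0, 0, 75],
    [0.0125, -0.097, 0, 0, 0, 0, 75],
    [0.0125, -0.097, 0, 0, 0, 0, 75],
    [0.0125, -0.097, 0, 0, 0, 0, 75],
    [0.0125, -0.097, 0, 0, 0, 0, 75],
    [0.0125, -0.097, 0, 0, 0, 0, 75],
  ],
)

```text
time_s: 26.05
tool_pos: [350.0, -301.6, 100.5]
eef_rot: [[-0.001, 1.0, 0.001], [1.0, 0.001, -0.001], [-0.001, 0.001, -1.0]]
contact_force: [-0.1, -0.3, -0.4]
width: 60.2
gripper_force: 0.0
```

Emit:
send_rows(
  series=[
    [0, 0, 0, 0, 0, -0.0225, 75],
    [0, 0, 0, 0, 0, -0.0225, 75],
    [0, 0, 0, 0, 0, -0.0225, 75],
    [0, 0, 0, 0, 0, -0.0225, 75],
    [0, 0, 0, 0, 0, -0.0225, 75],
    [0, 0, 0, 0, 0, -0.0225, 75],
    [0, 0, 0, 0, 0, -0.0225, 75],
    [0, 0, 0, 0, 0, -0.0225, 75],
    [0, 0, 0, 0, 0, -0.0225, 75],
    [0, 0, 0, 0, 0, 0, 75],
    [0, 0, 0, 0, 0, 0, 75],
  ],
)

```text
time_s: 27.15
tool_pos: [350.7, -301.7, 100.2]
eef_rot: [[-0.955, 0.297, 0.001], [0.297, 0.955, -0.001], [-0.001, -0.0, -1.0]]
contact_force: [0.1, 0.3, -0.1]
width: 60.2
gripper_force: 0.0
```

```bash
python3 - <<'E'
from h import *
s=snap("side");t=snap("top")
print(manip.get_obs()["tool_pos"],manip.get_obs()["eef_rot"].round(3).tolist())
a=[(395.2,252.05),(383.65,296.05)]; p=[cast("top",*q,18) for q in a];b=[(244.4,334.6),(175.5,337.5)];q=[cast("side",*x,14) for x in b]
for w in(p,q): w=np.array(w); d=w[0]-w[1]; print(w.mean(0),np.degrees(np.arctan2(d[1],d[0])))
cv2.imwrite("pics/p5.png",np.hstack([cv2.resize(s[230:384,150:370],None,fx=2,fy=2),cv2.resize(t[150:304,300:460],None,fx=2,fy=2)]))
E
```

```text
[ 350.64519403 -301.59439204   99.97310931] [[-0.955, 0.296, 0.0], [0.296, 0.955, -0.0], [-0.0, -0.0, -1.0]]
[ 351.05400003 -302.42523303] -17.506807527119726
[ 351.84715235 -296.51521101] -17.167312893435593
```

View pics/p5.png

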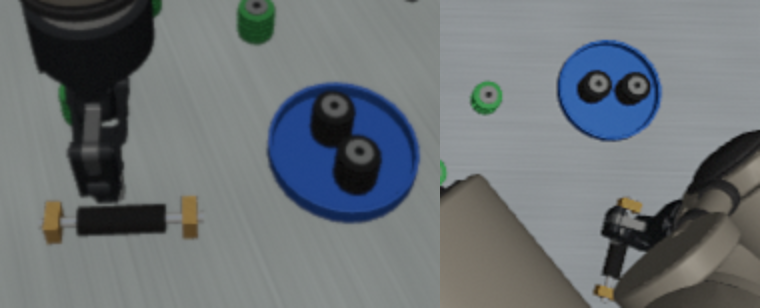

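Both rollers stand in the round tray, and the gripper is lined up across the shaft.

Emit:
send_rows(
  series=[
    [0, 0, 0.07, 0, 0, 0, 75],
    [0, 0, 0.09, 0, 0, 0, 75],
    [0, 0, 0.09, 0, 0, 0, 75],
    [0, 0, 0.09, 0, 0, 0, 75],
    [0, 0, 0.08, 0, 0, 0, 75],
    [0, 0, 0.065, 0, 0, 0, 75],
    [0, 0, 0, 0, 0, 0, 255],
    [0, 0, 0, 0, 0, 0, 255],
    [0, 0, 0, 0, 0, 0, 255],
    [0, 0, 0, 0, 0, 0, 255],
    [0, 0, 0, 0, 0, 0, 255],
  ],
)

```text
time_s: 28.35
tool_pos: [350.9, -301.9, 3.5]
eef_rot: [[-0.956, 0.294, 0.001], [0.294, 0.956, -0.001], [-0.001, -0.001, -1.0]]
contact_force: [-0.6, 0.1, 6.9]
width: 20.0
gripper_force: 58.9
```

Emit:
send_rows(
  series=[
    [0, 0, -0.05, 0, 0, 0, 255],
    [0, 0, -0.1, 0, 0, 0, 255],
    [0, 0, -0.1, 0, 0, 0, 255],
    [0, 0, -0.1, 0, 0, 0, 255],
    [0, 0, -0.1, 0, 0, 0, 255],
    [0, 0, -0.05, 0, 0, 0.0225, 255],
    [0, 0, 0, 0, 0, 0.0225, 255],
    [0, 0, 0, 0, 0, 0.0225, 255],
    [0, 0, 0, 0, 0, 0.0225, 255],
    [0, 0, 0, 0, 0, 0.0225, 255],
    [0, 0, 0, 0, 0, 0.0225, 255],
    [0, 0, 0, 0, 0, 0.0225, 255],
    [0, 0, 0, 0, 0, 0.0225, 255],
    [0, 0, 0, 0, 0, 0.0225, 255],
    [0, 0, 0, 0, 0, 0, 255],
  ],
)

```text
time_s: 29.85
tool_pos: [350.5, -301.4, 103.2]
eef_rot: [[0.001, 1.0, 0.0], [1.0, -0.001, -0.0], [-0.0, 0.0, -1.0]]
contact_force: [0.3, 0.3, -1.0]
width: 19.8
gripper_force: 58.7
```

Emit:
send_rows(
  series=[
    [0.1485, 0.054, 0, 0, 0, 0, 255],
    [0.1485, 0.054, 0, 0, 0, 0, 255],
    [0.1485, 0.054, 0, 0, 0, 0, 255],
    [0.1485, 0.054, 0, 0, 0, 0, 255],
    [0.1485, 0.054, 0, 0, 0, 0, 255],
    [0.1485, 0.054, 0, 0, 0, 0, 255],
    [0.1485, 0.054, 0, 0, 0, 0, 255],
    [0.1485, 0.054, 0, 0, 0, 0, 255],
    [0.1485, 0.054, 0, 0, 0, 0, 255],
    [0.1485, 0.054, 0, 0, 0, 0, 255],
    [0.1485, 0.054, 0, 0, 0, 0, 255],
    [0.1485, 0.054, 0, 0, 0, 0, 255],
    [0.1485, 0.054, 0, 0, 0, 0, 255],
    [0.1485, 0.054, 0, 0, 0, 0, 255],
    [0.1485, 0.054, 0, 0, 0, 0, 255],
    [0.1485, 0.054, 0, 0, 0, 0, 255],
    [0.1485, 0.054, 0, 0, 0, 0, 255],
    [0.1485, 0.054, 0, 0, 0, 0, 255],
    [0.1485, 0.054, 0, 0, 0, 0, 255],
    [0.1485, 0.054, 0, 0, 0, 0, 255],
  ],
)

```text
time_s: 31.85
tool_pos: [566.4, 293.8, 103.0]
eef_rot: [[-0.005, 1.0, -0.0], [1.0, 0.005, -0.0], [-0.0, -0.0, -1.0]]
contact_force: [0.9, -0.4, -0.3]
width: 20.0
gripper_force: 58.7
```

```bash
python3 - <<'E'
from h import *
s=snap("side");t=snap("top");o=manip.get_obs()
print(o["time_s"],o["tool_pos"],o["eef_rot"].round(3).tolist(),o["width"])
cv2.imwrite("pics/p6.png",np.hstack([cv2.resize(s[50:200,150:350],None,fx=2,fy=2),cv2.resize(t[100:250,90:290],None,fx=2,fy=2)]))
E
```

```text
31.95 [566.75965793 296.04502268 102.79460689] [[-0.008, 1.0, 0.001], [1.0, 0.008, 0.002], [0.002, 0.001, -1.0]] 20.016109213311548
```

View pics/p6.png

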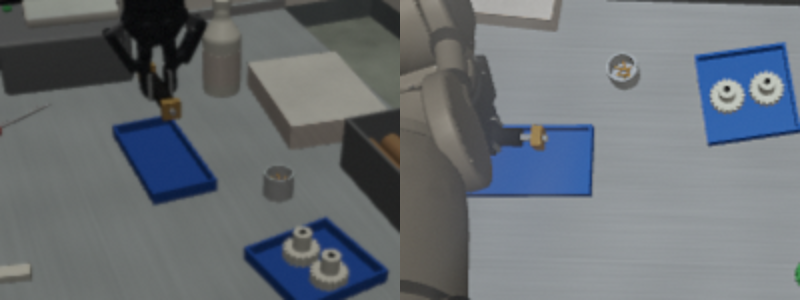

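Emit:
send_rows(
  series=[
    [0, 0, 0.07, 0, 0, 0, 255],
    [0, 0, 0.09, 0, 0, 0, 255],
    [0, 0, 0.09, 0, 0, 0, 255],
    [0, 0, 0.09, 0, 0, 0, 255],
    [0, 0, 0.08, 0, 0, 0, 255],
    [0, 0, 0.04, 0, 0, 0, 255],
    [0, 0, 0, 0, 0, 0, 255],
    [0, 0, 0, 0, 0, 0, 255],
  ],
)

```text
time_s: 32.75
tool_pos: [566.4, 292.1, 11.1]
eef_rot: [[-0.001, 1.0, 0.0], [1.0, 0.001, 0.0], [0.0, 0.0, -1.0]]
contact_force: [0.1, 0.5, -1.0]
width: 19.8
gripper_force: 58.9
```

Lower another 3.5 mm, open to about 40 mm, rise and swing aside.

Emit:
send_rows(
  series=[
    [0, 0, 0.01, 0, 0, 0, 255],
    [0, 0, 0.008, 0, 0, 0, 255],
    [0, 0, 0, 0, 0, 0, 255],
    [0, 0, 0, 0, 0, 0, 135],
    [0, 0, 0, 0, 0, 0, 135],
    [0, 0, 0, 0, 0, 0, 135],
    [0, 0, -0.03, 0, 0, 0, 135],
    [0, 0, -0.1, 0, 0, 0, 135],
    [0, 0, -0.1, 0, 0, 0, 135],
    [0, 0, -0.1, 0, 0, 0, 135],
    [0, 0, -0.1, 0, 0, 0, 135],
    [0.05, -0.12, -0.05, 0, 0, 0, 135],
    [0.05, -0.12, -0.05, 0, 0, 0, 135],
    [0.05, -0.12, 0, 0, 0, 0, 135],
    [0.05, -0.12, 0, 0, 0, 0, 135],
    [0.05, -0.12, 0, 0, 0, 0, 135],
    [0.05, -0.12, 0, 0, 0, 0, 135],
    [0.05, -0.12, 0, 0, 0, 0, 135],
    [0.05, -0.12, 0, 0, 0, 0, 135],
    [0, 0, 0, 0, 0, 0, 135],
  ],
)

```text
time_s: 34.75
tool_pos: [371.5, 373.3, 113.6]
eef_rot: [[-0.003, 1.0, -0.001], [1.0, 0.003, 0.0], [0.0, -0.001, -1.0]]
contact_force: [0.9, -0.7, 0.2]
width: 40.1
gripper_force: 0.0
```

```bash
python3 - <<'E'
from h import *
s=snap("side");t=snap("top");o=manip.get_obs()
print(o["time_s"],o["tool_pos"],o["width"])
cv2.imwrite("pics/p7.png",np.hstack([cv2.resize(s[90:350,190:390],None,fx=1.8,fy=1.8),cv2.resize(t[100:360,90:330],None,fx=1.8,fy=1.8)]))
# gear tray / roller tray positions, top view
for k,q,z in (("gears",(225,112,325,180),30),("rollers",(355,165,415,225),20)):
    x0,y0,x1,y1=q; h=cv2.cvtColor(t,cv2.COLOR_BGR2HSV)[y0:y1,x0:x1]
    m=(h[...,2]>150)&(h[...,1]<60) if k=="gears" else (h[...,2]<50)
    for b in blobs(m,40): print(k,b[1],b[2]+[x0,y0],cast("top",*(b[2]+[x0,y0]),18))
E
```

```text
34.85 [374.25588594 372.84610603 113.70674649] 40.23136821597162
gears [ 40  24  17  16 154] [272.93506494 143.11688312] [672.24647067 -19.05096504]
gears [ 20  28  17  15 157] [253.03184713 147.0955414 ] [659.97175328  31.71186187]
rollers [ 14  21  17  15 120] [375.68333333 194.23333333] [ 544.56360183 -277.65729432]
rollers [ 33  21  17  16 128] [394.609375 194.984375] [ 543.96476816 -324.7738041 ]
```

View pics/p7.png

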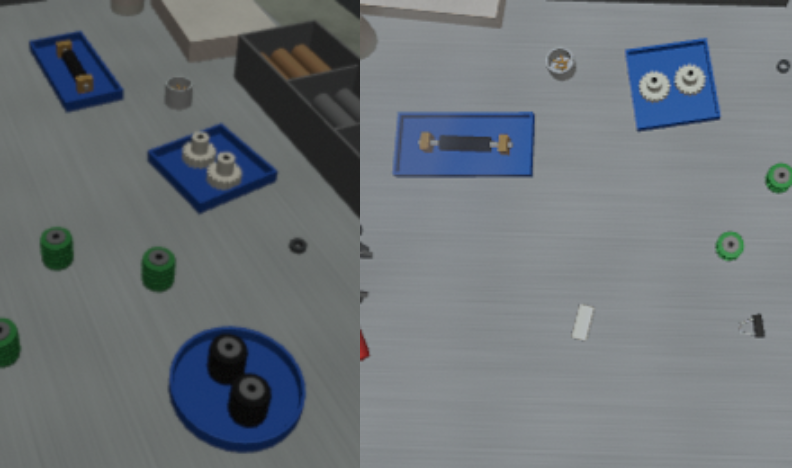

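The shaft lies centred in the long tray (465,143), with the gears and rollers in their trays and the pot (560,62) unmoved. Handing in.

```bash
python3 -c "
from station import manip
print(manip.sign_off())"
```

```text
the job is handed in; nothing more can be done
None
```

The job is handed in at about 35 s on the robot's clock: in the last pictures both rollers, both gears and the shaft sit in their trays and the screw pot stands where it was; the sign-off returned no verdict.

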